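# Set the sine plate with the tallest setting block

## Robot

A 6-joint arm with a two-finger parallel gripper is mounted at the origin on a cart in front of the work surface, level with it; the furniture and walls round the work are solid. World frame = base frame: x ahead of the robot, y to its left, z up, the work surface at z = 0. Lengths are in mm, angles in rad, forces in N, time in s.
With the tool pointing down it reaches from about 350 to 775 mm from the base axis. Payload 7.3 kg.
Tool frame: the origin (TCP) lies on the centre line of the jaws, within the pads' length; the fingertips stand 11 mm ahead of it and the grasp point (between the pads) lies 8 mm behind it; z points along the fingers, y is the line along which they close (so a half turn about z gives the same grasp; the last joint's range is limited). The gripper opens to 92 mm and grips with 3 to 60 N. Pads are 19 mm wide; open, the fingers measure 130 mm over their backs; the gripper's body (75 mm by 190 mm) begins 47 mm behind the grasp point.
Start: joints at [-1.396, 0.342, 1.524, -0, 1.275, -0.146], TCP at [165.569, -498.228, 237.741] pointing down, gripper open.
Joint ranges: [-2.53, 2.53], [-0.77, 2.02], [0.04, 2.7], [-1, 4.14], [0.28, 2.66], [-3.11, 3.11]. Speed limits (rad/s): [2.57, 2.57, 3.14, 3.14, 3.14, 3.14].

## Interface

Orientations are given as a 3x3 rotation matrix whose columns are the frame's x, y, z axes.
In Python, from plant import bot gives the robot as it stands. The module is installed in compiled form; this text tells all that it offers. Calls block until the motion is done:
- bot.reach(position, orientation): joint-space move of the TCP to a pose.
- bot.move_l(position, orientation=None, max_speed=150, f_stop=None): straight line of the TCP; orientation=None keeps the orientation; max_speed is the mean speed in mm/s. With f_stop (N) it stops when the force on the tool has changed by that much, and returns True; else False.
- bot.goto_joints(angles): joint-space move.
- bot.set_gripper(opening, f_grip=None): finger opening in mm; f_grip is the grip in N (None keeps the last); returns when the fingers have stopped.
- bot.wait(seconds).
- bot.solve_ik(position, orientation): joint angles nearest the present ones, or None.
- bot.snapshot(name): name is "scene" or "side" or "wrist"; returns a dict with "pixels" (420x560x3 uint8, red, green, blue), "z_map" (420x560 float32, mm along the optical axis (not along the pixel's ray), 0 where there is no reading), "fov_y" (degrees; the focal length in pixels is half the picture's height over the tangent of half this angle, whatever the lens; pixels are square), "cx", "cy" (the principal point, pixels), "camera_from_world" (4x4, takes a point from world to camera coordinates); the wrist camera has in their place "hand_eye" (4x4, takes a point from camera to tool coordinates, whose origin is the TCP and whose axes are the flange's). Camera axes: x right, y down, z forward; pixel columns grow to the right and rows downward; lengths in mm; the calibration is good to about 2 mm. A picture is of the moment at which its call begins: read the wrist's pose just before it.
A pose or a line that the arm cannot do raises bot.PlanningError and nothing moves.
- bot.job_done(): hands the job in; it is judged then, once.
Readings, each from a call of its own:
- bot.current_clock(): time.
- bot.current_joints(): joint angles.
- bot.current_dq(): joint speeds.
- bot.current_tau(): joint torques, N m.
- bot.current_eef_pos(): TCP position.
- bot.current_eef_rot(): TCP orientation.
- bot.current_contact_force(): force on the tool from outside, world axes, zero at the start.
- bot.current_ft_torque(): the same for the moment, N m.
- bot.current_grip_width(): finger opening in mm.
- bot.current_gripper_force(): force on a finger pad.
Only numpy, scipy, OpenCV 4.12 (cv2) and the standard library are available. Lean on these libraries where they do the work, as an engineer would, in place of code of your own. Each camera call takes 0.05 s, during which the arm holds its last target. There are 200 camera calls.

## Task

Set the small sine plate on the bench to its steepest setting for the next grinding job: stand the tallest of the three steel setting blocks upright on the bright pad at the front of the plate's base and let go of it, with the plate still up. Then push the raised plate down from its far side until its roller rests on that block, and leave it there.

Things in the scene. Friction and masses are not known exactly. Their poses are not given: they have to be found in the camera images.
- tall_block_center (a point): the tallest of three loose plain steel setting blocks, 40 x 34 mm in plan, 60 mm high, 0.25 kg, upright on the bench; 10 mm hole down its middle. The other two have the same plan but are 40 and 20 mm high and not needed. This point: the centre, 30 mm above the underside; x along the 40 mm side, y along the 34 mm side (grip across this one), z up.
- block_pad (a point): middle of the bright pad (46 x 50 mm) on the sine plate's fixed dark base (200 x 100 mm), where the block stands, 16 mm above the bench. x points along the base to the hinge, y along the hinge axis, z up. The base's front edge is 49 mm away towards -x; the hinge axis is 126 mm away along +x and 12 mm higher, between cheeks rising 23 mm above this point.
- sine_plate (a joint): angle of the aluminium plate (162 x 80 x 10 mm) on its hinge, rad: 0 flat, growing as the free end (over the pad) rises; starts at 1.1 to 1.3, stops at 1.35. A 24 mm roller under the free end, 140 mm from the axis; on the 60 mm block it reads 0.44. Stiff damped hinge: above 0.95 it stays where left (about 1 N at its end moves it); lower, it sinks slowly by its weight onto what is beneath.
- plate_edge (a point): middle of the plate's free edge on its upper working face: 150 mm from the hinge axis along the plate and 16 mm off it square to the plate; the top of the raised plate, about 175 mm above the bench at the start. x points along the plate to the hinge, y along the hinge axis, z out of the working face, which when raised looks away from the pad, towards the far side (pad's +x).
Not all that is in view belongs to the job. What is shaped like the part that bears tall_block_center but red or yellow is not meant.

How it is judged (in metres and radians):
On the way:
1. the tallest block stands upright on the pad, let go, while the plate is still raised (horizontal distance between tall_block_center and block_pad below 0.02 m and z of tall_block_center in the frame of block_pad between 0.026 and 0.034 m and angle between tall_block_center's own z axis and vertical below 0.15 rad and contact force between the fingers and tall_block below 0.2 N and value of joint sine_plate above 0.8 rad), for 0.2 s.
At the end, for the whole second after the job is handed in: the tallest block stands upright (within 8 degrees) on the base, its centre within 20 mm of the pad's middle, and the plate rests on it: plate angle between 0.37 and 0.51 rad, at rest (horizontal distance between tall_block_center and block_pad below 0.02 m and z of tall_block_center in the frame of block_pad below 0.034 m and angle between tall_block_center's own z axis and vertical below 0.15 rad and value of joint sine_plate between 0.37 and 0.51 rad and velocity of joint sine_plate between -0.1 and 0.1 rad/s); the robot touches nothing.
It also fails if it takes over 53 s, if anything falls off the work surface, if the arm or the gripper's body presses on something with over 40 N, if the wrist force passes 120 N, or if a joint passes its speed limit or range.

## Working session

There is one attempt and no reset: what is moved stays moved. The work goes in short steps, each a Python script; the robot and the scene stay as the last script left them, time stands still between calls to the robot, and variables do not carry over. Pictures are saved under pics/ and viewed, at most 10 in all, crops included, and the job is handed in when it is done.

```bash
mkdir -p pics
cat > h.py <<'E'
import numpy as np, cv2
from plant import bot
def snap(n):
    p,R=np.array(bot.current_eef_pos()),np.array(bot.current_eef_rot())
    s=bot.snapshot(n); f=210/np.tan(np.radians(s["fov_y"])/2)
    if n=="wrist":
        T=np.eye(4);T[:3,:3]=R;T[:3,3]=p; W=T@s["hand_eye"]
    else: W=np.linalg.inv(s["camera_from_world"])
    z=s["z_map"]; v,u=np.mgrid[:420,:560]
    P=np.stack([(u-s["cx"])/f*z,(v-s["cy"])/f*z,z],-1)@W[:3,:3].T+W[:3,3]
    P[z==0]=np.nan
    s["P"]=P; s["W"]=W; s["f"]=f
    return s
def save(s,n): cv2.imwrite("pics/"+n,s["pixels"][:,:,::-1])
E
python3 - <<'E'
from h import *
for n in("scene","side"):
    s=snap(n);save(s,n+"0.png");np.savez(n+"0.npz",**s);print(n,s["W"].round(2).tolist())
print(bot.current_eef_rot(),bot.current_clock())
E
```

```text
scene [[-0.74, -0.3, 0.6, -191.28], [-0.67, 0.31, -0.67, 683.13], [0.01, -0.9, -0.43, 563.85], [0.0, 0.0, 0.0, 1.0]]
side [[-0.96, -0.14, 0.25, 265.52], [-0.29, 0.41, -0.86, 641.63], [0.02, -0.9, -0.44, 440.41], [0.0, 0.0, 0.0, 1.0]]
[[ 9.48970563e-01  3.15364555e-01 -2.60988249e-04]
 [ 3.15364612e-01 -9.48969618e-01  1.35112173e-03]
 [ 1.78425982e-04 -1.36448120e-03 -9.99999053e-01]] 0.1
```

View pics/scene0.png

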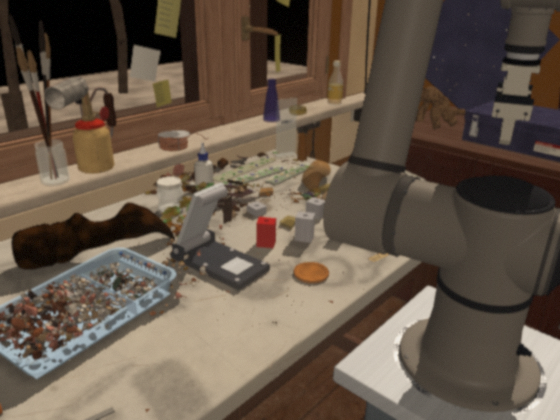

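View pics/side0.png

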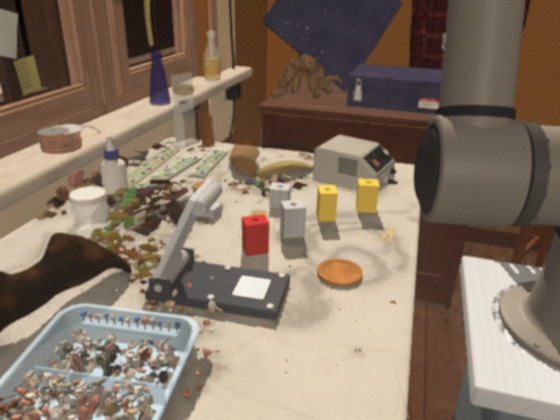

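The scene view shows the sine plate (plate at 200,220, pad at 237,266), a red block (266,232) and grey blocks at (305,228), (317,208) and (257,209). In the side view the grey blocks are at (292,219) and (280,198). Red is at (255,235), the yellows at (327,203) and (367,195), and the pad at (252,287).

Run:
```python
from h import *
a=np.load("side0.npz");b=np.load("scene0.npz")
for d,pts in((a,[(292,204),(292,225),(280,186),(280,200),(255,218),(327,188),(252,287),(240,287),(208,190),(165,270),(287,270),(275,312)]),(b,[(305,216),(305,232),(317,202),(257,205),(257,210),(237,266),(205,190)])):
    for u,v in pts: print(u,v,d["P"][v,u].round(0),d["pixels"][v,u])
c=[cv2.resize(x[:,:,::-1],(400,400),interpolation=cv2.INTER_CUBIC) for x in(a["pixels"][170:320,150:300],b["pixels"][170:290,215:335])]
cv2.imwrite("pics/crop.png",np.hstack(c))
```

```text
292 204 [ 459. -145.   58.] [154 141 133]
292 225 [ 452. -122.   27.] [141 131 122]
280 186 [ 514. -260.   40.] [166 155 144]
280 200 [ 507. -238.   19.] [151 139 130]
255 218 [503. -64.  62.] [182  57  51]
327 188 [ 411. -235.   60.] [213 172  70]
252 287 [462.  73.  19.] [242 237 229]
240 287 [478.  79.  19.] [244 239 233]
208 190 [525.  75. 168.] [214 201 190]
165 270 [587. 104.  42.] [114 103  97]
287 270 [431. -14.   2.] [197 181 157]
275 312 [413. 116.  16.] [79 76 71]
305 216 [ 455. -145.   55.] [144 134 123]
305 232 [ 442. -130.   24.] [113 103  95]
317 202 [ 504. -255.   39.] [153 140 132]
257 205 [ 637. -175.   16.] [134 124 115]
257 210 [ 615. -151.   17.] [114 103  96]
237 266 [457.  71.  17.] [195 186 173]
205 190 [534.  82. 167.] [192 184 171]
```

View pics/crop.png

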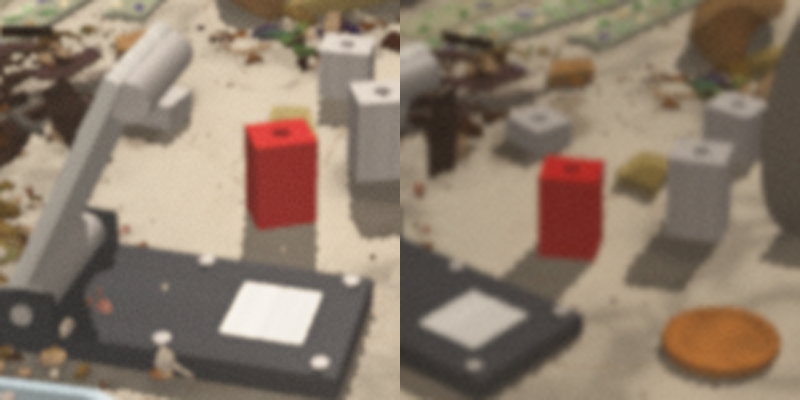

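The candidates are grey blocks at side-view pixels (292,219), top about 58 mm; (280,198), top 40 mm; and one behind the plate near (320,210 scene: 257,209), top about 17 mm. The red block (255,235) and the yellow ones are excluded by colour. The crop confirms that the tall grey block at (292,219) is the one, so I'll look at it with the wrist camera.

Run:
```python
from h import *
Rz=lambda a:np.array([[np.cos(a),np.sin(a),0],[np.sin(a),-np.cos(a),0],[0,0,-1.]])
s=bot.snapshot("wrist");print(s["hand_eye"].round(2).tolist())
o=s["hand_eye"][:3,3]
bot.reach([440,-140,260],Rz(0.2))
s=snap("wrist");save(s,"w1.png");np.savez("w1.npz",**s)
P=s["P"]; rgb=s["pixels"].astype(int)
m=((abs(P[...,2]-59)<6)&(np.ptp(rgb,axis=2)<40)).astype(np.uint8)
n,l,st,c=cv2.connectedComponentsWithStats(m)
for i in range(1,n):
    if st[i,4]>200:
        X=P[l==i];print(st[i],np.median(X,0).round(1),cv2.minAreaRect(X[:,:2].astype(np.float32)))
print(bot.current_clock())
```

```text
[[0.0, -0.97, -0.25, 65.86], [1.0, 0.0, 0.0, 0.53], [-0.0, -0.25, 0.97, -146.33], [0.0, 0.0, 0.0, 1.0]]
[ 254  150   44   48 1316] [ 453.9 -141.6   59.2] ((453.2300720214844, -141.7733154296875), (40.26222229003906, 33.97109603881836), 28.386262893676758)
[498 205  37  35 345] [ 453.5 -390.4   58.8] ((452.91363525390625, -390.43218994140625), (5.924476623535156, 42.75143051147461), 69.74275970458984)
1.8583
```

View pics/w1.png

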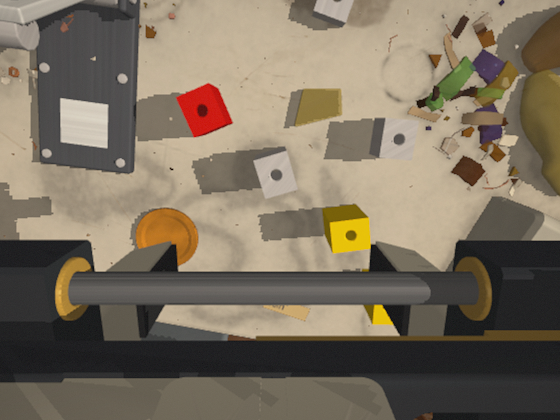

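The wrist view shows the tall block at (276,174), with 40.3 × 34 mm in plan, 59 mm high, yaw 28°. The pad is at (84,124) and the plate is at top left. I'll measure the pad from the same picture, then grasp.

```bash
python3 - <<'E'
from h import *
d=np.load("w1.npz");P=d["P"];hsv=cv2.cvtColor(d["pixels"],cv2.COLOR_RGB2HSV)
sub=np.zeros((420,560),bool);sub[0:190,0:150]=1
z=P[...,2]
m=(sub&(abs(z-16)<6)&(hsv[...,2]>150)&(hsv[...,1]<60)).astype(np.uint8)
n,l,st,c=cv2.connectedComponentsWithStats(m)
for i in range(1,n):
    if st[i,4]>100:
        X=P[l==i];print(st[i],np.median(X,0).round(1),cv2.minAreaRect(X[:,:2].astype(np.float32)))
m=(sub&(abs(z-16)<5)&(P[...,0]>380)).astype(np.uint8);X=P[m>0];print("base",cv2.minAreaRect(X[:,:2].astype(np.float32)))
# axis direction by base right edge: top-height points
m=sub&(z>60);X=P[m];print("plate pts",X.min(0).round(),X.max(0).round())
E
python3 - <<'E'
from h import *
Rz=lambda a:np.array([[np.cos(a),np.sin(a),0],[np.sin(a),-np.cos(a),0],[0,0,-1.]])
a=np.radians(28.4);R=Rz(a)
bot.reach([453.2,-141.8,120],R)
bot.move_l([453.2,-141.8,33],max_speed=120)
bot.set_gripper(20,25)
print(bot.current_grip_width(),bot.current_gripper_force())
bot.move_l([453.2,-141.8,150])
print(bot.current_grip_width(),bot.current_eef_pos(),bot.current_clock())
E
```

```text
[  60   98   48   50 2088] [460.5  69.2  15.6] ((459.8697814941406, 69.4399642944336), (46.40366744995117, 51.988929748535156), 3.907400131225586)
base ((498.9661865234375, 75.07571411132812), (175.8475341796875, 108.65324401855469), 3.9465115070343018)
plate pts [515.  33.  95.] [564.  56. 170.]
33.79768618709059 24.999674409627914
33.95322251362226 [ 452.58719356 -141.53109695  149.12348763] 5.2167
```

Run:
```python
from h import *
Rz=lambda a:np.array([[np.cos(a),np.sin(a),0],[np.sin(a),-np.cos(a),0],[0,0,-1.]])
a=np.radians(3.9); x=np.array([np.cos(a),np.sin(a)]); p=np.array([460,69.4])-4*x
for k in(np.pi,-np.pi,0):
    R=Rz(a+k)
    try: q=bot.solve_ik([*p,52],R)
    except Exception as e: q=None
    print(k,q)
    if q is not None and abs(q[5])<3: break
bot.reach([*p,160],R)
bot.move_l([*p,62],R,max_speed=80)
print(bot.current_eef_pos(),bot.current_contact_force())
print(bot.move_l([*p,46],max_speed=20,f_stop=4))
print(bot.current_eef_pos(),bot.current_contact_force(),bot.current_clock())
s=snap("side");save(s,"side1.png")
```

```text
3.141592653589793 [-1.59671811e-02  4.81387996e-01  1.92388667e+00 -4.44089210e-16
  7.36317984e-01 -1.65483135e+00]
[456.37255494  69.14255653  62.42017857] [ 0.30147173 -0.37710371 -3.06660419]
True
[455.89416319  69.12736294  48.77849694] [0.31105716 0.50645059 3.9102776 ] 9.1833
```

View pics/side1.png

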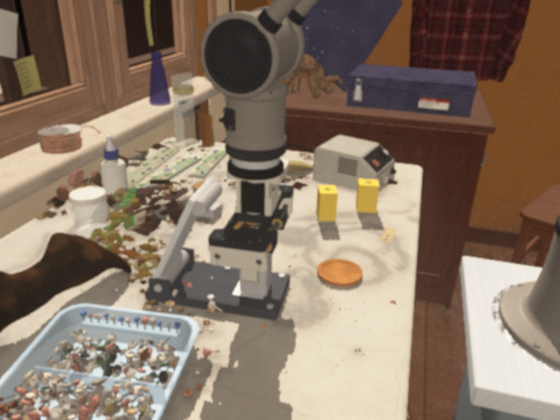

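The block stands on the pad with its bottom in contact, and the plate is still up. Now I'll let go, rise straight up and check with the wrist camera.

Run:
```python
from h import *
bot.set_gripper(60); bot.wait(0.3)
p=np.array(bot.current_eef_pos())
bot.move_l([p[0],p[1],280],max_speed=150)
s=snap("wrist");save(s,"w2.png");np.savez("w2.npz",**s);P=s["P"]
a=np.radians(3.9);x=np.array([np.cos(a),np.sin(a)]);y=np.array([-x[1],x[0]])
L=np.stack([(P[...,:2]-[460,69.4])@x,(P[...,:2]-[460,69.4])@y,P[...,2]],-1)
m=(abs(L[...,2]-76)<5)&(abs(L[...,0])<45)&(abs(L[...,1])<45)
print("block",cv2.minAreaRect(L[m][:,:2].astype(np.float32)),np.median(L[m],0))
m=(L[...,2]>100)&(L[...,2]<190)&(L[...,0]>30)&(abs(L[...,1])<55)
Q=L[m];print("plate",np.percentile(Q,[1,50,99],axis=0).round(1))
for z in range(100,185,10):
    k=Q[abs(Q[:,2]-z)<5]
    if len(k):print(z,len(k),np.percentile(k[:,0],[2,98]).round(1))
print(bot.current_clock())
```

```text
block ((-6.099675178527832, -0.11696624755859375), (33.73888397216797, 40.43595504760742), 89.65961456298828) [-6.09000302  0.22317764 75.20094782]
plate [[ 71.7 -37.7 167.1]
 [ 73.5   0.9 168.4]
 [ 75.4  38.9 170. ]]
170 389 [71.8 75.4]
11.9167
```

View pics/w2.png

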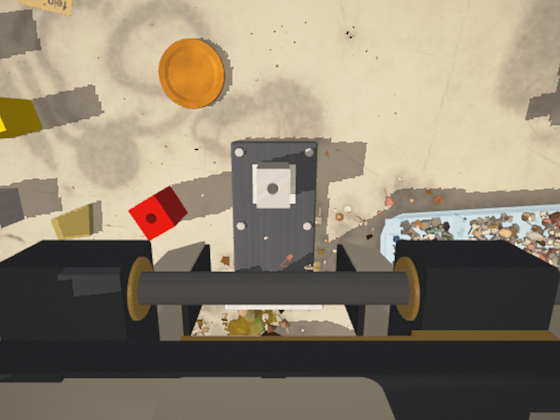

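The block is at (-6, 0) mm from the pad middle, upright (273,187), and is free. The plate is at about 1.16 rad. Next I'll push from the far side with closed fingers along the hinge arc.

Run:
```python
from h import *
a=np.radians(3.9);x=np.array([np.cos(a),np.sin(a)])
def pt(th,off=16,r=125):
    lx=126-r*np.cos(th)+off*np.sin(th)+9.5; z=28+r*np.sin(th)+off*np.cos(th)+11
    return np.array([*(np.array([460,69.4])+lx*x),z])
R=np.array(bot.current_eef_rot())
s=pt(1.16,30)
ks=[bot.solve_ik(pt(t),R) is not None for t in(1.16,.8,.44)];print(ks)
bot.set_gripper(0)
bot.move_l([s[0],s[1],280],R); bot.move_l(s,max_speed=100)
print(bot.current_contact_force())
for t in np.arange(1.16,0.40,-0.06):
    st=bot.move_l(pt(t),max_speed=40,f_stop=12)
    print(round(t,2),st,np.round(bot.current_contact_force(),1),bot.current_clock())
    if st: break
p=snap("side");save(p,"side2.png")
```

```text
[True, True, True]
[ 0.43325909  0.43692873 -0.32565619]
1.16 False [ 0.7 -0.   0.4] 15.6833
1.1 False [ 0.2  0.  -1.3] 16.025
1.04 False [-0.1 -0.8  0.3] 16.3667
0.98 False [-0.5  0.3 -0. ] 16.7083
0.92 False [-0.2 -0.  -0.1] 17.05
0.86 False [-0.3 -0.4  0.2] 17.3917
0.8 False [-0.1 -0.5 -0.3] 17.7333
0.74 False [ 0.3 -0.3  0.8] 18.075
0.68 False [0.2 1.  0.3] 18.4167
0.62 False [ 0.5  0.2 -0.4] 18.7583
0.56 False [ 0.2 -0.   0.7] 19.1
0.5 False [-0.1  0.6  0.3] 19.4417
0.44 False [ 2.6 -0.   2.5] 19.7833
```

View pics/side2.png

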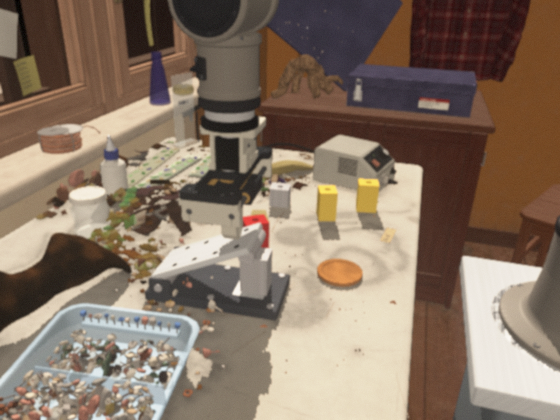

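The plate is down with its roller at the block top (258,245), and the block is upright. I'll back off, let it settle, and measure.

Run:
```python
from h import *
a=np.radians(3.9);x=np.array([np.cos(a),np.sin(a)]);y=np.array([-x[1],x[0]])
p=np.array(bot.current_eef_pos())
bot.move_l(p+[30,0,60],max_speed=100); bot.move_l([420,69,290],max_speed=200); bot.wait(3)
s=snap("wrist");P=s["P"];save(s,"w3.png")
d=P[...,:2]-[460,69.4];X,Y,Z=d@x,d@y,P[...,2]
m=(X>-5)&(X<110)&(abs(Y)<32)&(Z>45)&(Z<150)
k=np.polyfit(X[m],Z[m],1);res=Z[m]-np.polyval(k,X[m])
g=abs(res)<4;k=np.polyfit(X[m][g],Z[m][g],1);print("angle",np.arctan(-k[0]),g.sum(),m.sum())
m=(X<5)&(X>-60)&(abs(Y)<45)&(abs(Z-75)<4)
print("block front part",np.percentile(np.c_[X,Y,Z][0:0] if 0 else np.stack([X[m],Y[m],Z[m]],1),[1,50,99],axis=0).round(1),bot.current_clock())
```

```text
angle 0.2945435887532834 874 887
block front part [[-26.3 -16.4  71.4]
 [-19.2  -0.1  75.2]
 [-10.7  16.3  76.8]] 24.65
```

View pics/w3.png

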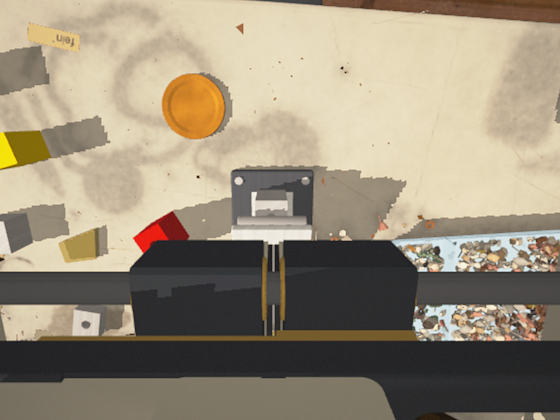

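The block front (272,205) hasn't moved (front edge at -26 mm). The gripper hides most of the plate here, so the wrist angle fit isn't usable and I'll check the angle in the side camera's depth.

Run:
```python
from h import *
a=np.radians(3.9);x=np.array([np.cos(a),np.sin(a)]);y=np.array([-x[1],x[0]])
for n in("side","scene"):
    s=snap(n);P=s["P"]
    d=P[...,:2]-[460,69.4];X,Y,Z=d@x,d@y,P[...,2]
    m=(X>5)&(X<90)&(abs(Y)<32)&(Z>55)&(Z<150)
    A=np.c_[X[m],Y[m],np.ones(m.sum())];b=Z[m];g=np.ones(len(b),bool)
    for _ in range(4):
        k=np.linalg.lstsq(A[g],b[g],rcond=None)[0];g=abs(b-A@k)<3
    print(n,"angle",np.arctan(-k[0]),k,g.sum(),len(b))
print(bot.current_contact_force(),bot.current_clock())
```

```text
side angle 0.4420575153703838 [-4.73296499e-01 -1.17153905e-03  1.09051773e+02] 947 1006
scene angle 0.4440589663135355 [-4.75748620e-01  1.72784967e-03  1.05262253e+02] 210 227
[-0.42709932 -0.12651497  0.6092445 ] 24.75
```

The angle reads 0.44 rad in both views, so the plate is resting on the block. I'm handing the job in.

```bash
python3 -c "
from plant import bot
print(bot.job_done())"
```

```text
the job is handed in; nothing more can be done
None
```

I handed the job in at about 25 s: the 60 mm block stands upright about 6 mm from the pad's middle, the plate rests on it at 0.44 rad, and the arm is clear; the hand-in call returned no verdict.

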